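# Turn the test bench's speed controller right down

### The arm

A 7-joint arm with a two-finger parallel gripper is mounted at the origin on the work surface. World frame = base frame: x ahead of the robot, y to its left, z up, the work surface at z = 0. Lengths are in m, angles in rad, forces in N, time in s.
With the tool pointing down it reaches from about 0.4 to 0.9 m from the base axis. Payload 5.5 kg.
Tool frame: the origin (TCP) lies midway between the tips of the shut fingers; the grasp point (between the pads) lies env.pinch_z behind it (env.pinch_z is the distance from the TCP to the grasp point, in m); z points along the fingers, y is the line along which they close (so a half turn about z gives the same grasp; the last joint's range is limited). The gripper opens to 85 mm and grips with 20 to 120 N. Pads are 22 mm wide; open, the fingers measure 114 mm over their backs; the gripper's body (76 mm by 85 mm) begins 54 mm behind the grasp point. The pads swing forward as they close: fully open they stand 13 mm farther back than shut.
Start: joints at [-0.943, 0.501, -0.427, 1.55, 0.221, 1.138, -0.21], TCP at [0.232, 0.607, 0.231] pointing down, gripper open.
Joint ranges: [-2.88, 2.88], [-0.31, 2.03], [-1.54, 1.56], [0.2, 2.42], [-1.41, 4.55], [0.19, 2.02], [-2.57, 2.57]. Speed limits (rad/s): [2.57, 2.57, 3.14, 3.14, 3.14, 3.14, 3.14].

### API

Orientations are given as [roll, pitch, yaw] about the fixed x, y, z axes, in that order (R = Rz(yaw) Ry(pitch) Rx(roll)).
In Python, from rig import env, read_camera, get_calibration, search_frame, tip_of gives the robot as it stands. The module is installed in compiled form; this text tells all that it offers.
- The arm moves only by the tool play_rows, never from a script. Its argument "series" is a list of rows, each a list of 7 numbers: the opening, from 0 (shut) to 1 (fully open), then the shift along the tool's x, y, z in cm, then the turn, a rotation vector about the tool's x, y, z in degrees. A call has 1 to 12 rows; each row shifts and turns the commanded pose from where the row before left it, along the tool's axes as they then stand; what a row does not reach is not made up. A row lasts 1/10 s, in which the tool goes at most 50 mm and 8.59 degrees, less where a joint would pass 70% of its speed; a pose out of reach is approached as far as the arm can. A call is refused whole if a number of a shift passes 5 or a number of a turn 8.59, either way. A call with a gripper value outside its range is refused whole. The fingers move at their own pace and stop on an object; the grip force is fixed at half the most. Time passes only in rows, so rows that do not move let the fingers close. It gives the time, the measured TCP pose, the force, the opening and the grip force at its end, in the units of the state.
- env.state(): the state, without advancing time (a new reading comes with each control period).
- read_camera(name): name is "scene" or "top" or "wrist"; returns the picture (400x640x3 uint8, blue, green, red); there is no depth.
- get_calibration(name): a dict with "vertical_fov" (degrees; the focal length in pixels is half the picture's height over the tangent of half this angle, whatever the lens; pixels are square), "cx", "cy" (the principal point, pixels), "k1" (the pictures are not rectified: a ray, as slopes to the right and down, at radius r is drawn at 1 + k1 r^2 times it, then the intrinsics apply), "T" (4x4, takes a point from camera to world coordinates); the wrist camera has in their place "tool_from_camera" (4x4, takes a point from camera to tool coordinates, whose origin is the TCP and whose axes are the flange's). Camera axes: x right, y down, z forward; pixel columns grow to the right and rows downward; lengths in m; the calibration is good to about 2 mm. A picture is of the moment at which its call begins: read the wrist's pose just before it. get_calibration takes no time and is no camera call.
- env.finish_job(): hands the job in; it is judged then, once.
Trained networks look in the newest picture that a camera, given by its name, has taken for a name from the list of things; names that differ only in an ending like _2 or _b are one class to them, and where a whole thing is asked for, a point or a joint stands for the part that bears it (a point fixed in the world has none). Each returns a list of dicts, best first, with "conf" (0 to 1); they miss things now and then, are a little off and sometimes report something else, mostly with a low value. They report only what shows in the picture. A call takes as long as a camera call. They do not tell look-alikes from the thing itself.
- search_frame(camera, label): "centre" ([x, y, z] in m, in the coordinates of the camera as it stood for that picture, good to about 4 mm: the middle of the surface that is visible of it).
- tip_of(camera, label): "centre" ([x, y, z] in m, in the coordinates of the camera as it stood for that picture, good to about 4 mm: a listed point, or the origin of a listed thing).
The state is a dict: "time": time; "q": joint angles; "qd": joint speeds; "effort": joint torques, N m; "tcp_pos": TCP position; "tool_rot": TCP orientation; "contact_force": force on the tool from outside, world axes, zero at the start; "moment": the same for the moment, N m; "width": finger opening in m; "grasp_force": force on a finger pad.
Only numpy, scipy, OpenCV 4.12 (cv2) and the standard library are available. Lean on these libraries where they do the work, as an engineer would, in place of code of your own. Each camera call takes 0.05 s, during which the arm holds its last target. There are 200 camera calls.

### The job

Before the repaired drill is plugged in for its test, turn the speed controller down to zero: turn its orange knob anticlockwise (seen from above) all the way to its end stop and let go. Leave the black knob of the lamp dimmer beside it as it is set, and the red oil bottle standing where it is.

Things in the scene. Friction and masses are not known exactly. Their poses are not given: they have to be found in the camera images.
- speed_knob (a joint): Angle (rad) of the speed controller's orange knob about its vertical axis: 0 at the anticlockwise stop (zero speed), growing clockwise seen from above, to 4.71; starts at 0.6 to 1.4. Friction 0.04 N m, no spring. At 0 its pointer looks to the box's near left corner seen from the robot (box turned by up to 20 degrees); black ticks on the lid lengthen clockwise.
- speed_grip (a point): On the orange knob's axis at gripping height; turns with it, z up. Upright bar 46 mm long (point x), 14 mm thick (point y, pinch here), its top 11 mm above this point; white pointer line at the +x end. The bar stands on a 48 mm disc, top 23 mm below this point; lid 35 mm below. Fixed grey box 130 x 120 x 60 mm, aluminium lid; knob 15 mm off the lid's middle, towards the robot.
- lamp_pointer (a point): Pointer end of the white line on the lamp dimmer's black knob, at the bar's top, 20 mm from the knob's axis; turns with the knob, x outward along the bar, z up. Knob and fixed box have the same shape and size as the speed controller's; only the knob is black. It must keep its setting. The boxes stand side by side, either one on the left.
- oil: Small loose upright red oil bottle with a black cap, 60 mm across, 130 mm tall, about 0.25 kg; origin at the centre of its underside, z up. It stands on the far side of the boxes and must stay standing there.
Mind the look-alikes: they are no part of the job. Several things have the shape of the oil; the one meant has the colours described above.

How it is judged:
By the outcome, as a careful person would: the job done as asked, in the order asked, and still so for the second after the job is handed in, with the robot touching nothing.
It also fails if it takes over 29 s, if anything falls off the work surface, if the arm or the gripper's body presses on something with over 40 N, if the wrist force passes 120 N, or if a joint passes its speed limit or range.

## Working session

There is one attempt and no reset: what is moved stays moved. The work goes in short steps, Python scripts to look and compute and a tool call to move; the robot and the scene stay as the last step left them, time stands still between calls to the robot, and variables do not carry over. Pictures are saved under pics/ and viewed, at most 10 in all, crops included, and the job is handed in when it is done.

Besides the shell and the picture viewer there is one more tool, called after ">>>" in YAML: its name, and indented under it one key for each argument. play_rows: Moves the arm, as the interface text tells. Its arguments: {"type":"object","properties":{"series":{"type":"array"}},"required":["series"]}

```bash
mkdir -p pics; cat > h.py <<'E'
import numpy as np, cv2
from rig import env, read_camera, get_calibration, search_frame, tip_of
from scipy.spatial.transform import Rotation as R
def T_of(cam):
    c=get_calibration(cam)
    if 'T' in c: return np.array(c['T'])
    s=env.state(); T=np.eye(4); T[:3,:3]=R.from_euler('xyz',s['tool_rot']).as_matrix(); T[:3,3]=s['tcp_pos']
    return T@np.array(c['tool_from_camera'])
def find(cam,label,f=tip_of):
    T=T_of(cam)
    return [(round(d['conf'],2),(T[:3,:3]@np.array(d['centre'])+T[:3,3]).round(4).tolist()) for d in f(cam,label)]
def pix2plane(cam,u,v,z,T=None):
    c=get_calibration(cam);T=T_of(cam) if T is None else T
    f=200/np.tan(np.radians(c['vertical_fov'])/2)
    K=np.array([[f,0,c['cx']],[0,f,c['cy']],[0,0,1.]])
    p=cv2.undistortPoints(np.array([[[u,v]]],float),K,np.array([c['k1'],0,0,0.]))[0,0]
    d=T[:3,:3]@np.array([p[0],p[1],1]); return T[:3,3]+d*(z-T[2,3])/d[2]
E
python3 - <<'E'
from h import *
print(env.state(),env.pinch_z)
for c in ("scene","top"):
    cv2.imwrite(f'pics/{c}0.png',read_camera(c))
    for l in("speed_grip","lamp_pointer","oil"): print(c,l,find(c,l))
    print(find(c,"speed_knob",search_frame))
E
```

```text
{'time': 0.0, 'q': array([-0.94278776,  0.50183946, -0.42679273,  1.55144945,  0.22081577,
        1.13830419, -0.2103138 ]), 'qd': array([-0.00085721, -0.00052181, -0.00060466, -0.00087302,  0.00072872,
       -0.00092788,  0.00051583]), 'effort': array([ 1.51282700e-03, -5.69529927e+01, -5.81587225e+00, -2.80930907e+01,
        1.04627953e-02,  1.21516257e-02, -1.95475695e-05]), 'tcp_pos': array([0.23169923, 0.60655979, 0.23026497]), 'tool_rot': array([-3.13965320e+00, -4.98179506e-05,  2.77683294e+00]), 'contact_force': array([-0.62743082,  0.36746033, -0.48421352]), 'moment': array([ 0.04590534, -0.03947547,  0.00398302]), 'grasp_force': 0.0, 'width': 0.08540336497749393} 0.0187
scene speed_grip [(0.55, [0.5844, -0.2361, 0.0911])]
scene lamp_pointer [(0.71, [0.5278, 0.2474, 0.1021])]
scene oil [(0.73, [0.7972, -0.0195, -0.0007]), (0.66, [0.6869, 0.0251, -0.0048]), (0.62, [0.8122, -0.1243, -0.0023]), (0.57, [0.8465, 0.0808, -0.0004]), (0.57, [0.7017, -0.105, -0.002])]
[(0.7, [0.5937, -0.2362, 0.0881])]
top speed_grip [(0.92, [0.5829, -0.2321, 0.0993])]
top lamp_pointer [(0.92, [0.5266, 0.243, 0.1058])]
top oil [(0.75, [0.6893, 0.021, 0.0061]), (0.71, [0.8134, -0.1266, -0.0009]), (0.62, [0.695, -0.1087, 0.0006]), (0.58, [0.8454, 0.0827, 0.0013]), (0.57, [0.8003, -0.0215, 0.001])]
[(0.98, [0.58, -0.2281, 0.0757]), (0.31, [0.5094, 0.23, 0.0813])]
```

View pics/top0.png

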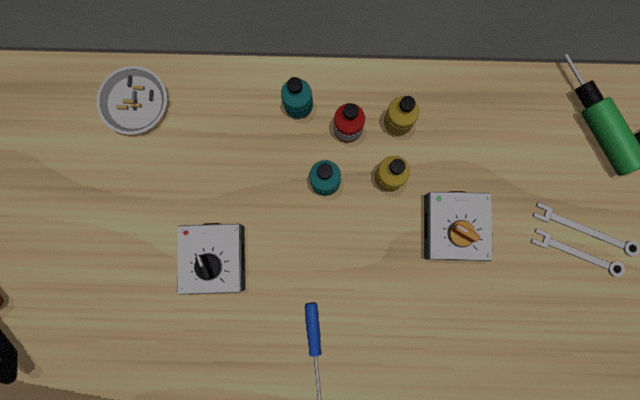

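View pics/scene0.png

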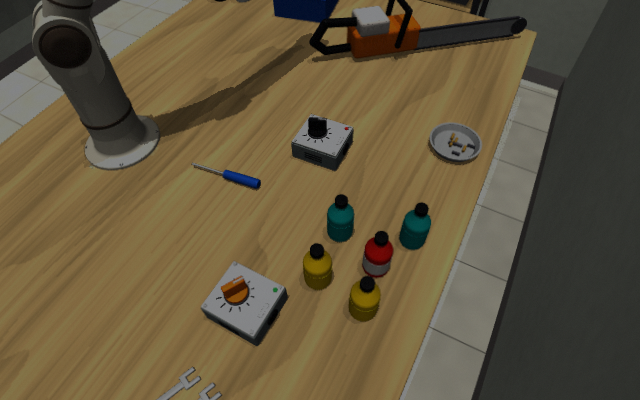

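The top picture shows the orange knob at about (464,233) with its bar running from (453,226) to (481,240). The black one is at (207,266), and the red bottle at (350,122) is out of the path. I'll move above the orange knob at the current height.

>>> play_rows:
  series:
    - [1, -2.6, -2.7, 0, 0, 0, 0]
    - [1, -2.6, -2.7, 0, 0, 0, 0]
    - [1, -2.6, -2.7, 0, 0, 0, 0]
    - [1, -2.6, -2.7, 0, 0, 0, 0]
    - [1, -2.6, -2.7, 0, 0, 0, 0]
    - [1, -2.6, -2.7, 0, 0, 0, 0]
    - [1, -2.6, -2.7, 0, 0, 0, 0]
    - [1, -2.6, -2.7, 0, 0, 0, 0]
    - [1, -2.6, -2.7, 0, 0, 0, 0]
    - [1, -2.6, -2.7, 0, 0, 0, 0]
    - [1, -2.6, -2.7, 0, 0, 0, 0]
    - [1, -2.6, -2.7, 0, 0, 0, 0]

```text
time: 1.7
tcp_pos: [0.4083, 0.1919, 0.2317]
tool_rot: [3.141, 0.001, 2.777]
contact_force: [-0.4, -0.0, -0.6]
width: 0.0854
grasp_force: 0.0
```

>>> play_rows:
  series:
    - [1, -2.6, -2.7, 0, 0, 0, 0]
    - [1, -2.6, -2.7, 0, 0, 0, 0]
    - [1, -2.6, -2.7, 0, 0, 0, 0]
    - [1, -2.6, -2.7, 0, 0, 0, 0]
    - [1, -2.6, -2.7, 0, 0, 0, 0]
    - [1, -2.6, -2.7, 0, 0, 0, 0]
    - [1, -2.6, -2.7, 0, 0, 0, 0]
    - [1, -2.6, -2.7, 0, 0, 0, 0]
    - [1, -2.6, -2.7, 0, 0, 0, 0]
    - [1, -2.6, -2.7, 0, 0, 0, 0]
    - [1, -2.6, -2.7, 0, 0, 0, 0]
    - [1, -2.6, -2.7, 0, 0, 0, 0]

```text
time: 2.9
tcp_pos: [0.5842, -0.2221, 0.2315]
tool_rot: [3.141, 0.0, 2.777]
contact_force: [-1.2, -0.2, 0.1]
width: 0.0854
grasp_force: 0.0
```

>>> play_rows:
  series:
    - [1, 0, 0, 0, 0, 0, 8.5]
    - [1, 0, 0, 0, 0, 0, 8.5]
    - [1, 0, 0, 0, 0, 0, 8.5]
    - [1, 0, 0, 0, 0, 0, 8.5]
    - [1, 0, 0, 0, 0, 0, 8.5]
    - [1, 0, 0, 0, 0, 0, 8.5]
    - [1, 0, 0, 0, 0, 0, 8.5]
    - [1, 0, 0, 0, 0, 0, 8.5]
    - [1, 0, 0, 0, 0, 0, 8.5]
    - [1, 0, 0, 0, 0, 0, 8.5]
    - [1, 0, 0, 0, 0, 0, 8.5]
    - [1, 0, 0, 0, 0, 0, 0]

```text
time: 4.1
tcp_pos: [0.5838, -0.2204, 0.2313]
tool_rot: [-3.142, 0.0, 1.144]
contact_force: [0.4, 0.1, 0.1]
width: 0.0854
grasp_force: 0.0
```

```bash
python3 - <<'E'
from h import *
print(env.state()['q'].round(2))
im=read_camera("wrist"); cv2.imwrite('pics/w1.png',im); T=T_of('wrist'); np.save('T1.npy',T)
print(find('wrist','speed_grip'),find('wrist','speed_knob',search_frame),find('wrist','lamp_pointer'))
hsv=cv2.cvtColor(im,cv2.COLOR_BGR2HSV); m=cv2.inRange(hsv,(5,120,60),(25,255,255)); 
print(m.sum()//255, cv2.boundingRect(m))
E
```

```text
[ 0.03  0.44  0.38  1.64 -0.18  1.09  0.04]
[(0.59, [0.5894, -0.2363, 0.0952])] [(0.93, [0.5846, -0.2369, 0.0716])] []
5927 (300, 0, 233, 232)
```

View pics/w1.png

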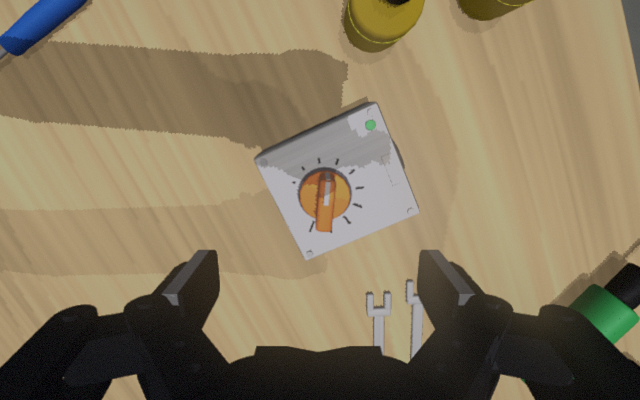

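The wrist picture shows the knob at about (325,195) with its bar nearly vertical. The white pointer is at the upper end (327,178), the zero corner is at about (260,158), and the lid is aluminium. I'll enlarge it to get the bar's ends.

```bash
python3 - <<'E'
from h import *
im=cv2.imread('pics/w1.png'); cv2.imwrite('pics/w1c.png',cv2.resize(im[150:250,270:390],None,fx=6,fy=6,interpolation=cv2.INTER_CUBIC))
E
```

```text
(no output)
```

View pics/w1c.png

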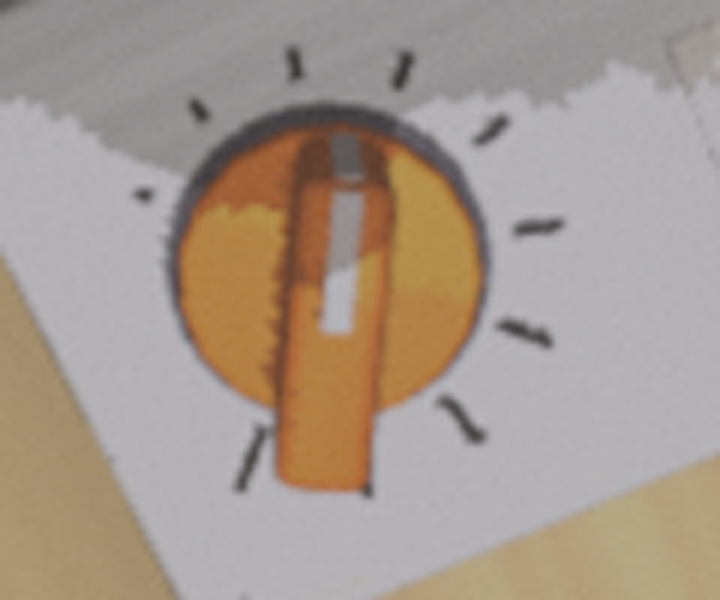

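```bash
python3 - <<'E'
from h import *
T=np.load('T1.npy')
P=lambda u,v,z:pix2plane('wrist',270+u/6,150+v/6,z,T)
a,b=P(322,488,.106),P(348,188,.106); d=b-a
print(a,b,np.linalg.norm(d),np.degrees(np.arctan2(d[1],d[0])),(a+b)/2)
c=P(330,262,.072);print('disc',c)
C=(a+b)/2
for u,v in((145,195),(200,110),(253,460)):
    t=P(u,v,.060)-C;print(np.degrees(np.arctan2(t[1],t[0])),np.linalg.norm(t[:2]))
s=env.state();print(s['tcp_pos'])
y=s['tool_rot'][2];e=np.r_[C[:2]-s['tcp_pos'][:2]];print('toolx',e@[np.cos(y),np.sin(y)],'tooly',e@[np.sin(y),-np.cos(y)])
E
```

```text
[ 0.57563739 -0.25480656  0.106     ] [ 0.5965898  -0.21628012  0.106     ] 0.04385532610891936 61.46066070375397 [ 0.58611359 -0.23554334  0.106     ]
disc [ 0.58713771 -0.23333451  0.072     ]
136.4108823643718 0.0311611845297518
106.05005765671321 0.031630910357190394
-133.653379910653 0.03686466277718791
[ 0.58369252 -0.22059925  0.23130292]
toolx -0.012635376766813446 tooly 0.008338756906156172
```

>>> play_rows:
  series:
    - [1, -1.2, 0.8, 0, 0, 0, 4]
    - [1, 0, 0, 3, 0, 0, 0]
    - [1, 0, 0, 4, 0, 0, 0]
    - [1, 0, 0, 4, 0, 0, 0]
    - [1, 0, 0, 2, 0, 0, 0]
    - [1, 0, 0, 1, 0, 0, 0]
    - [1, 0, 0, 1, 0, 0, 0]
    - [1, 0, 0, 0, 0, 0, 0]
    - [1, 0, 0, 0, 0, 0, 0]

```text
time: 5.2
tcp_pos: [0.5868, -0.2353, 0.0823]
tool_rot: [3.14, -0.0, 1.075]
contact_force: [-0.3, -0.7, 0.2]
width: 0.0855
grasp_force: 0.0
```

```bash
python3 - <<'E'
from h import *
im=read_camera("wrist"); cv2.imwrite('pics/w2.png',im); print(T_of('wrist')[:3,3])
s=env.state();print(s['tcp_pos'],s['tool_rot'],s['moment'],find('wrist','speed_grip'))
E
```

```text
[ 0.62101963 -0.17490998  0.2255336 ]
[ 0.58699821 -0.23542665  0.08266744] [ 3.13928234e+00 -4.56343153e-04  1.07538939e+00] [0.00748068 0.0244331  0.01353345] [(0.93, [0.5859, -0.2309, 0.0941])]
```

View pics/w2.png

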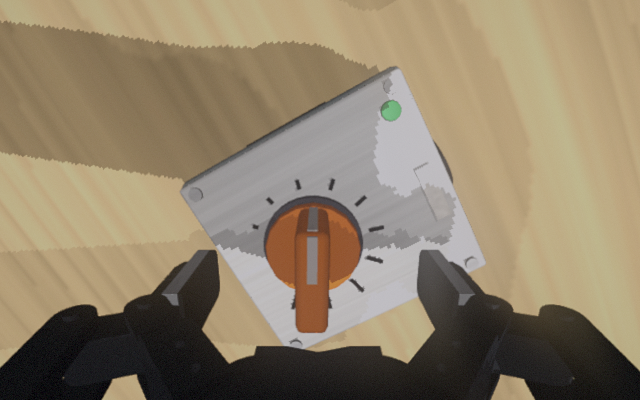

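The bar runs vertically from (312,236) to (311,332) between the open fingers, whose midline is at about column 318. I'll work out the remaining offset.

```bash
python3 - <<'E'
from h import *
a,b=[pix2plane('wrist',u,v,.106) for u,v in((311.5,331),(312.5,235))]
s=env.state();y=s['tool_rot'][2];C=(a+b)/2;e=C[:2]-s['tcp_pos'][:2];d=b-a
print(C,np.linalg.norm(d),np.degrees(np.arctan2(d[1],d[0])),np.degrees(y),'toolx',e@[np.cos(y),np.sin(y)],'tooly',e@[np.sin(y),-np.cos(y)])
E
```

```text
[ 0.58621777 -0.23502678  0.106     ] 0.043232714211109524 60.81406599457849 61.612379253214876 toolx -4.2036396074052e-05 tooly -0.0008693745885278762
```

Centred to within 1 mm. I'll close the gripper.

>>> play_rows:
  series:
    - [0.0, 0, -0.1, 0.2, 0, 0, 0]
    - [0, 0, 0, 0, 0, 0, 0]
    - [0, 0, 0, 0, 0, 0, 0]
    - [0, 0, 0, 0, 0, 0, 0]
    - [0, 0, 0, 0, 0, 0, 0]
    - [0, 0, 0, 0, 0, 0, 0]
    - [0, 0, 0, 0, 0, 0, 0]
    - [0, 0, 0, 0, 0, 0, 0]

```text
time: 6.1
tcp_pos: [0.5847, -0.2342, 0.0796]
tool_rot: [-3.141, -0.0, 1.075]
contact_force: [-3.7, 1.0, 5.3]
width: 0.0129
grasp_force: 59.6
```

>>> play_rows:
  series:
    - [0, 0, 0, 0, 0, 0, -7]
    - [0, 0, 0, 0, 0, 0, -8]
    - [0, 0, 0, 0, 0, 0, -8]
    - [0, 0, 0, 0, 0, 0, -8]
    - [0, 0, 0, 0, 0, 0, -8]
    - [0, 0, 0, 0, 0, 0, -8]
    - [0, 0, 0, 0, 0, 0, -8]
    - [0, 0, 0, 0, 0, 0, -8]
    - [0, 0, 0, 0, 0, 0, -3]
    - [0, 0, 0, 0, 0, 0, 0]

```text
time: 7.1
tcp_pos: [0.5821, -0.2344, 0.0795]
tool_rot: [-3.138, -0.005, 2.228]
contact_force: [-8.6, 2.0, 11.8]
width: 0.0128
grasp_force: 60.5
```

```bash
python3 -c "
from h import *
s=env.state();print(s['moment'],np.degrees(s['tool_rot']),s['q'].round(2))"
```

```text
[0.58647216 1.99015739 0.03410367] [-179.81613108   -0.260473    127.63033359] [ 0.3   0.6   0.06  1.73 -0.04  0.82  1.03]
```

>>> play_rows:
  series:
    - [0, 0, 0, 0, 0, 0, -5]
    - [0, 0, 0, 0, 0, 0, -3]
    - [0, 0, 0, 0, 0, 0, 0]

```text
time: 7.4
tcp_pos: [0.5818, -0.2346, 0.0795]
tool_rot: [-3.139, -0.005, 2.366]
contact_force: [-10.6, 1.9, 11.5]
width: 0.0129
grasp_force: 60.6
```

```bash
python3 -c "
from h import *
s=env.state();print(s['moment'],np.degrees(s['tool_rot']),s['q'].round(2))"
```

```text
[ 0.50166109  2.15463739 -0.13945609] [-179.82850859   -0.29315271  135.57327677] [ 0.32  0.6   0.02  1.73 -0.02  0.82  1.15]
```

>>> play_rows:
  series:
    - [0, 0, 0, 0, 0, 0, -3]
    - [0, 0, 0, 0, 0, 0, 0]
    - [0, 0, 0, 0, 0, 0, 0]

```text
time: 7.7
tcp_pos: [0.5818, -0.2346, 0.0795]
tool_rot: [-3.14, -0.006, 2.413]
contact_force: [-9.6, 3.3, 12.1]
width: 0.013
grasp_force: 75.3
```

```bash
python3 -c "
from h import *
s=env.state();print(s['moment'],np.degrees(s['tool_rot']),s['q'].round(2))"
```

```text
[ 0.66953636  2.1386661  -1.63934372] [-179.89714497   -0.32620336  138.24615221] [ 0.33  0.6   0.01  1.73 -0.01  0.82  1.19]
```

The moment jumped to -1.6 N m, so the knob is at its stop. I'll release it and lift clear.

>>> play_rows:
  series:
    - [1, 0, 0, 0, 0, 0, 0]
    - [1, 0, 0, 0, 0, 0, 0]
    - [1, 0, 0, 0, 0, 0, 0]
    - [1, 0, 0, 0, 0, 0, 0]
    - [1, 0, 0, 0, 0, 0, 0]
    - [1, 0, 0, -1, 0, 0, 0]
    - [1, 0, 0, -4, 0, 0, 0]
    - [1, 0, 0, -4, 0, 0, 0]
    - [1, 0, 0, -4, 0, 0, 0]
    - [1, 0, 0, 0, 0, 0, 0]
    - [1, 0, 0, 0, 0, 0, 0]

```text
time: 8.8
tcp_pos: [0.5861, -0.2348, 0.2116]
tool_rot: [3.14, 0.004, 2.419]
contact_force: [-0.2, 0.6, -0.2]
width: 0.085
grasp_force: 0.0
```

```bash
python3 - <<'E'
from h import *
im=read_camera("wrist"); cv2.imwrite('pics/w3.png',cv2.resize(im[100:300,200:440],None,fx=3,fy=3)); t=read_camera("top"); cv2.imwrite('pics/t3.png',t)
s=env.state();print(s['tcp_pos'],np.degrees(s['tool_rot']),s['contact_force'])
E
```

```text
[ 0.58444095 -0.23418489  0.20869686] [-1.79973758e+02 -6.98002613e-02  1.38607841e+02] [-0.66438628  0.55403041 -0.31105896]
```

View pics/w3.png

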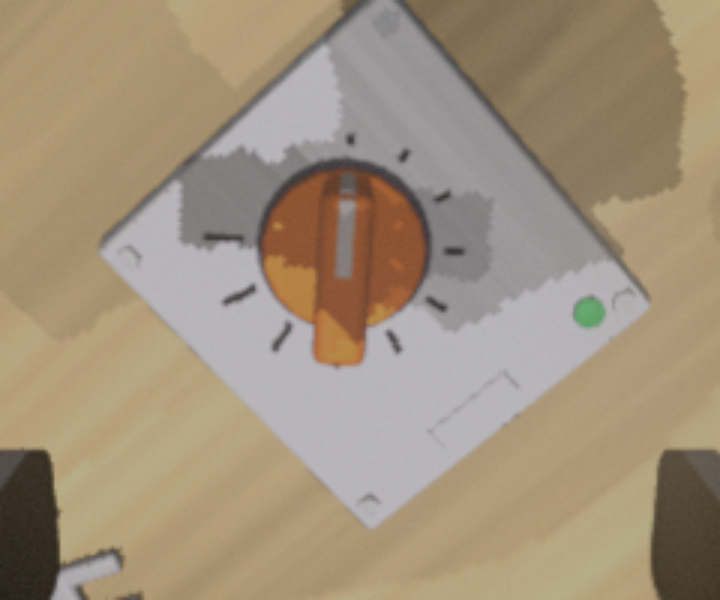

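The pointer (347,190) now lines up with the shortest tick (350,140), at the zero stop, and the gripper is clear of everything.

```bash
python3 -c "
from rig import env
print(env.finish_job())"
```

```text
the job is handed in; nothing more can be done
None
```

The orange speed knob is turned anticlockwise to its zero stop and released, the arm never went near the lamp dimmer or the oil bottle, and the job was handed in at about 9 s.

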